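Set up the draining stand: drip tray in, skimmer hung behind its drop keeper

TASK

Slide the drip tray under the sloping board of the draining stand, grip fin to the front, until it meets its stop. Then hang the perforated skimmer by its eye on the board's peg, handle down the slope, past the keeper flap so that the flap drops behind the eye; tug the skimmer lightly outwards along the peg so that it bears on the flap and you know that it holds, then press it back flat on the board and let go. Work gently, and leave the beaker and the petri dish where they are.

Things in the scene. Friction and masses are not known exactly. Their poses are not given: they have to be found in the camera images.
- stand: Aluminium draining stand fixed to the table, 150 mm wide, 150 mm deep, about 190 mm high at the back. Origin: centre of its underside; x points to its back, y to its left, z up. A white board slopes up over it to the back; under the board lies the bay for the drip tray.
- bay_mouth (a point): Middle of the bay's open front, on the table, 75 mm in front of the stand's origin (axes as the stand). The table is the bay's floor; side walls 124 mm apart, 46 mm high; flared guides reach 19 mm out in front of them. 71 mm inside, a cross bar is the tray's stop. The board's front edge is 100 mm above; a fascia under it ends 44 mm above the table.
- board: White sloping board, 190 mm along the slope, 150 mm wide, 28 degrees from level, so its peg leans 28 degrees from vertical to the stand's front. Origin: centre of the peg's root on the board's upper face, 178 mm above the table; z points out along the peg, x up the slope, y to the left. It reaches from x = -155 to +35 mm. Steel peg: 20 mm thick, 76 mm long, last 10 mm tapered to 12 mm.
- keeper (a joint): Keeper flap, rad: 0 = hanging by its weight on its stop, 0.63 = swung up into the peg. An eye pushed down the peg swings it in with under 2 N. Once the eye's outer face is within about 20 mm of the board, the flap drops out behind it; pulled outwards, the eye meets the flap about 10 mm off the board and is held.
- keeper_tip (a point): Free end of the keeper flap, a steel bar 6 mm thick and 38 mm long hinged in the down-slope side of the peg, 63 mm out from the board. Hanging, this end slants back towards the board: 23 mm from the peg's axis, 29 mm from the board.
- skimmer: Loose steel skimmer, 169 mm long, about 180 g. Origin: centre of its eye, on the flat underside; z up, the handle runs to -x. Eye: ring 44 mm outside, 25 mm inside, 16 mm thick. Handle: bar 22 mm wide (y), 16 mm thick, from x = -19 to -93 mm; balance point near x = -60 mm. Properly hung, its axes coincide with the board's.
- disc (a point): Centre of the flat perforated disc at the end of the skimmer's handle, 64 mm in diameter, 6 mm thick, at x = -115 mm of the skimmer.
- tray: Loose grey open drip tray, 95 mm (x) by 120 mm (y), 24 mm high, about 250 g, with an upright grip fin in the middle of its front: 10 mm thick (y), from x = -48 to -88 mm, top 42 mm high. Origin: centre of the underside without the fin; x points to its rear. Home, it lies at x = -51.5 mm, y = 0 of the stand. It can be drawn over the table by the fin.
- beaker: Small clear beaker, 45 mm in diameter, 57 mm high, on the table; origin at the centre of its underside. Not to be disturbed.
- petri_dish: Petri dish, 74 mm in diameter, 18 mm high, on the table; origin at the centre of its underside. Not to be disturbed.

How it is judged:
By the outcome, as a careful person would: the job done as asked, in the order asked, and still so for the second after the job is handed in, with the robot touching nothing.
It also fails if it takes over 67 s, if anything falls off the work surface, if the arm or the gripper's body presses on something with over 40 N, if the wrist force passes 120 N, or if a joint passes its speed limit or range.

ROBOT

A 7-joint arm with a two-finger parallel gripper is mounted at the origin on a cart in front of the work surface, level with it; the furniture and walls round the work are solid. World frame = base frame: x ahead of the robot, y to its left, z up, the work surface at z = 0. Lengths are in mm, angles in degrees, forces in N, time in s.
With the tool pointing down it reaches from about 425 to 1025 mm from the base axis. Payload 9.4 kg.
Tool frame: the origin (TCP) lies at the very end of the fingers, on their centre line; the grasp point (between the pads) lies manip.grip_point_offset behind it (manip.grip_point_offset is the distance from the TCP to the grasp point, in mm); z points along the fingers, y is the line along which they close (so a half turn about z gives the same grasp; the last joint's range is limited). The gripper opens to 85 mm and grips with 20 to 120 N. Pads are 22 mm wide; open, the fingers measure 114 mm over their backs; the gripper's body (76 mm by 85 mm) begins 54 mm behind the grasp point. The pads swing forward as they close: fully open they stand 13 mm farther back than shut.
Start: joints at [64.074, 34.337, -0.143, 91.639, 0.103, 54.024, -4.572], TCP at [266.078, -674.408, 231.275] pointing down, gripper open.
Joint ranges: [-147.43, 147.43], [-19.82, 112.94], [-74.19, 73.91], [6.32, 146.72], [-59.91, 239.91], [6.04, 106.73], [-150.56, 150.56]. Speed limits (degrees/s): [127.2, 127.2, 172.46, 172.46, 180, 180, 180].

INTERFACE

Orientations are given as a 3x3 rotation matrix whose columns are the frame's x, y, z axes.
In Python, from plant import manip, imaging, job gives the robot as it stands (manip), with the cameras (imaging) and the job (job).
- The arm moves only by the shell command python3 steer.py 'ROWS'. ROWS is a JSON object whose key "plan" holds a list of rows, 1 to 10 of them, each of 7 numbers: dx, dy, dz in mm, then a rotation vector rx, ry, rz in degrees, then the opening from 0.0 (shut) to 1.0 (fully open); each row is the pose to reach, as a shift and turn from the pose commanded when the command began, along the tool's axes at that moment; what a row does not reach only later rows make up. A row lasts 1/12 s, in which the tool goes at most 41.7 mm and 7.16 degrees, less where a joint would pass 70% of its speed; a pose out of reach is approached as far as the arm can. The fingers move at their own pace and stop on an object; the grip force is fixed at half the most. Time passes only in rows, so rows that do not move let the fingers close. It prints the time, the measured TCP pose, the force, the opening and the grip force at its end. Input that does not fit is refused with a message, and nothing moves.
- manip.state(): the state, without advancing time (a new reading comes with each control period).
- imaging.capture(name): name is "scene" or "top" or "wrist"; returns the picture (384x512x3 uint8, blue, green, red); there is no depth.
- imaging.get_calibration(name): a dict with "K" (3x3 intrinsics, pixels), "extrinsics" (4x4, takes a point from world to camera coordinates). Camera axes: x right, y down, z forward; pixel columns grow to the right and rows downward; lengths in mm; the calibration is good to about 2 mm. A picture is of the moment at which its call begins: read the wrist's pose just before it. get_calibration takes no time and is no camera call; for the wrist camera it gives the pose at the moment of the call.
- job.sign_off(): hands the job in; it is judged then, once.
The state is a dict: "time_s": time; "joints": joint angles; "qd": joint speeds; "tau": joint torques, N m; "position": TCP position; "tool_rot": TCP orientation; "wrist_force": force on the tool from outside, world axes, zero at the start; "ft_torque": the same for the moment, N m; "gripper_width": opening from 0.0 (shut) to 1.0 (fully open); "finger_force": force on a finger pad.
Only numpy, scipy, OpenCV 4.12 (cv2) and the standard library are available. Lean on these libraries where they do the work, as an engineer would, in place of code of your own. Each camera call takes 0.05 s, during which the arm holds its last target. There are 200 camera calls.

## Working session

There is one attempt and no reset: what is moved stays moved. The work goes in short steps, Python scripts to look and compute and a shell command to move; the robot and the scene stay as the last step left them, time stands still between calls to the robot, and variables do not carry over. Pictures are saved under pics/ and viewed, at most 10 in all, crops included, and the job is handed in when it is done.

```bash
ls; mkdir -p pics; python3 - <<'E'
from plant import manip, imaging, job
import cv2,numpy as np
s=manip.state();print(s['time_s'],s['position'],np.round(s['tool_rot'],3).tolist(),manip.grip_point_offset)
a=imaging.capture('scene');b=imaging.capture('top')
cv2.imwrite('pics/scene.png',a);cv2.imwrite('pics/top.png',b)
for n in('scene','top','wrist'):
  c=imaging.get_calibration(n);print(n,np.round(c['K'],1).tolist(),np.round(c['extrinsics'],3).tolist())
E
```

```text
pics
plant.py
steer.py
0.0 [ 265.9302289  -673.97056536  230.41473465] [[0.93, 0.367, -0.001], [0.367, -0.93, 0.001], [-0.0, -0.002, -1.0]] 18.700000000000003
scene [[447.9, 0.0, 251.2], [0.0, 447.9, 180.6], [0.0, 0.0, 1.0]] [[-0.502, -0.865, -0.012, 356.655], [-0.414, 0.253, -0.875, 351.484], [0.759, -0.434, -0.485, 819.143], [0.0, 0.0, 0.0, 1.0]]
top [[396.0, 0.0, 250.2], [0.0, 396.0, 193.4], [0.0, 0.0, 1.0]] [[0.003, -1.0, 0.002, 72.796], [-0.99, -0.004, -0.141, 594.022], [0.141, -0.002, -0.99, 1048.763], [0.0, 0.0, 0.0, 1.0]]
wrist [[305.5, 0.0, 258.5], [0.0, 305.5, 187.3], [0.0, 0.0, 1.0]] [[0.368, -0.93, -0.002, -723.753], [-0.885, -0.351, 0.305, -41.354], [-0.285, -0.111, -0.952, 379.791], [0.0, 0.0, 0.0, 1.0]]
```

View pics/scene.png

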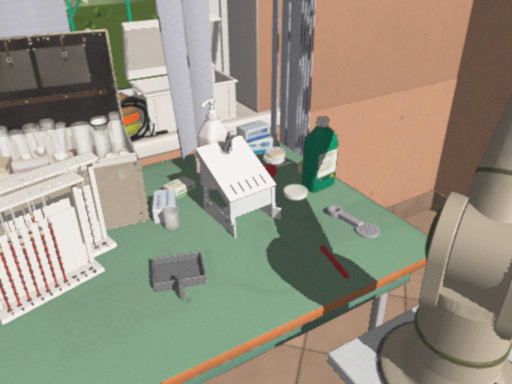

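View pics/top.png

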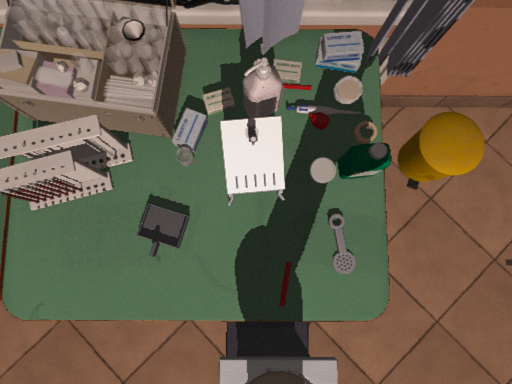

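Scene and top views: the tray is at top pixel (163,223) with its fin at (155,247). The stand is near (253,155) with its peg near (252,130). The skimmer's eye is at (336,222) and its disc at (344,263). The petri dish is at (322,170) and the beaker at (186,155).

```bash
cat > h.py <<'E'
from plant import manip, imaging, job
import cv2,numpy as np
def ray(c,px):
    E=np.array(c['extrinsics']);R,t=E[:3,:3],E[:3,3]
    d=np.linalg.solve(np.array(c['K']),[px[0],px[1],1.]);return -R.T@t,R.T@d
def onz(c,px,z):
    o,d=ray(c,px);return o+d*(z-o[2])/d[2]
def proj(c,p):
    q=np.array(c['extrinsics'])[:3]@np.r_[p,1];q=np.array(c['K'])@q;return q[:2]/q[2]
def tri(obs):
    A=np.zeros((3,3));b=np.zeros(3)
    for c,px in obs:
        o,d=ray(c,px);d=d/np.linalg.norm(d);M=np.eye(3)-np.outer(d,d);A+=M;b+=M@o
    p=np.linalg.solve(A,b);return p,[np.round(proj(c,p)-px,1).tolist() for c,px in obs]
def rel(p,R):  # target TCP pose -> row from current measured pose
    from scipy.spatial.transform import Rotation as Ro
    s=manip.state();T=np.array(s['tool_rot']);return np.round(np.r_[T.T@(np.array(p)-s['position']),Ro.from_matrix(T.T@R).as_rotvec(degrees=True)],2)
E
python3 - <<'E'
from h import *
t=imaging.get_calibration('top');s=imaging.get_calibration('scene')
for n,px,z in [('tray',(165,222),24),('fin',(154,249),42),('eye',(336.5,222),16),('disc',(344,263),6),('petri',(323,170),18),('beakertop',(185,157),57),
 ('bfl',(229,193),100),('bfr',(284,190),100),('bbl',(222,119),194),('bbr',(282,118),194)]:print(n,onz(t,px,z).round(0))
print('peg',tri([(t,(252.5,132)),(s,(228,143))]))
print('bfl',tri([(t,(229,193)),(s,(228,212))]),'bbr',tri([(t,(282,118)),(s,(242,139))]))
w=imaging.get_calibration('wrist');o,d=ray(w,(256,192));T=manip.state();R=T['tool_rot'];print(R.T@(o-T['position']),R.T@d)
E
```

```text
tray [515. 311.  24.]
fin [441. 334.  42.]
eye [ 518. -166.   16.]
disc [ 405. -186.    6.]
petri [ 665. -132.   18.]
beakertop [692. 255.  57.]
bfl [586. 130. 100.]
bfr [595. -13. 100.]
bbl [755. 144. 194.]
bbr [758.  -2. 194.]
peg (array([719.2704668 ,  68.50929708, 200.3323366 ]), [[0.7, 0.4], [-0.7, -0.1]])
bfl (array([592.88982678, 134.63099503,  65.27842299]), [[-0.9, -0.6], [1.1, 0.1]]) bbr (array([763.02875784,  -2.40688829, 179.33779787]), [[-0.2, -0.1], [0.2, 0.0]])
[  77.14496647   -0.33782291 -142.3091863 ] [-0.31986443 -0.00861033  0.94758355]
```

```bash
python3 steer.py '{"plan":[[363,-441,0,0,0,-90,1],[363,-441,0,0,0,-90,1],[363,-441,0,0,0,-90,1],[363,-441,0,0,0,-90,1],[363,-441,0,0,0,-90,1],[363,-441,0,0,0,-90,1],[363,-441,0,0,0,-90,1],[363,-441,0,0,0,-90,1],[363,-441,0,0,0,-90,1],[363,-441,0,0,0,-90,1]]}'
python3 - <<'E'
from h import *
print(rel([442,-130,250],np.array([[-.36,.93,0],[.93,.36,0],[0,0,-1]]).T))
E
```

```text
time_s: 0.93
position: [394.3, -276.1, 231.3]
tool_rot: [[-0.061, 0.998, -0.0], [0.998, 0.061, -0.0], [-0.0, -0.0, -1.0]]
wrist_force: [0.3, -0.0, -0.1]
gripper_width: 1.003
finger_force: 0.0
[ 1.429e+02  5.648e+01 -1.875e+01 -1.000e-02  1.000e-02 -1.767e+01]
```

```bash
python3 steer.py '{"plan":[[143,56,-19,0,0,-18,1],[143,56,-19,0,0,-18,1],[143,56,-19,0,0,-18,1],[143,56,-19,0,0,-18,1],[143,56,-19,0,0,-18,1],[143,56,-19,0,0,-18,1]]}'
cat > snap.py <<'E'
import sys,pickle
from h import *
n=sys.argv[1];s=manip.state();c=imaging.get_calibration('wrist');im=imaging.capture('wrist')
cv2.imwrite(f'pics/{n}.png',im);pickle.dump(c,open(f'{n}.pkl','wb'));print(np.round(s['position'],1),np.abs(s['qd']).max())
E
python3 snap.py w1
python3 - <<'E'
from h import *
print(rel([470,-60,250],np.array([[-.36,.93,0],[.93,.36,0],[0,0,-1]]).T))
E
```

```text
time_s: 1.43
position: [442.8, -130.7, 250.4]
tool_rot: [[-0.364, 0.931, 0.0], [0.931, 0.364, 0.0], [-0.0, 0.0, -1.0]]
wrist_force: [0.3, -0.6, -0.1]
gripper_width: 0.992
finger_force: 0.0
[ 442.8 -130.7  250.4] 2.4073258249622183
[ 5.716e+01  5.203e+01  7.000e-02 -4.000e-02  0.000e+00  5.000e-02]
```

View pics/w1.png

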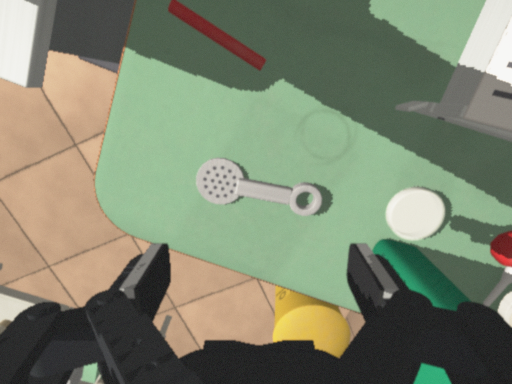

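The wrist view shows the skimmer's disc at (220,181) and its eye at (306,199), with the petri dish at (416,213). Next is a second viewpoint.

```bash
python3 steer.py '{"plan":[[57,52,0,0,0,0,1],[57,52,0,0,0,0,1],[57,52,0,0,0,0,1],[57,52,0,0,0,0,1]]}'
python3 snap.py w2
cat > sk.py <<'E'
import pickle
from h import *
C=[];obs=[]
for n in('w1','w2'):
    im=cv2.imread(f'pics/{n}.png');c=pickle.load(open(n+'.pkl','rb'));hsv=cv2.cvtColor(im,cv2.COLOR_BGR2HSV)
    m=((hsv[...,1]<60)&(hsv[...,2]>90)).astype(np.uint8);
    p=proj(c,[465,-176,8]);k,l,st,ce=cv2.connectedComponentsWithStats(m)
    i=min((i for i in range(1,k) if 800<st[i,4]<9000),key=lambda i:np.hypot(*(ce[i]-p)));print(n,st[i],ce[i])
    m=(l==i).astype(np.uint8)
    cs,h=cv2.findContours(m,cv2.RETR_CCOMP,cv2.CHAIN_APPROX_NONE)
    holes=[x for x,y in zip(cs,h[0]) if y[3]>=0];hole=max(holes,key=cv2.contourArea)
    hc,hr=cv2.minEnclosingCircle(hole)
    f=m.copy();cv2.drawContours(f,cs,-1,1,-1);
    d=cv2.distanceTransform(f,cv2.DIST_L2,5)
    yy,xx=np.mgrid[:384,:512]; d2=d.copy();dc=np.unravel_index(d2.argmax(),d.shape)[::-1]
    d2[np.hypot(xx-hc[0],yy-hc[1])>25]=0;ec=np.unravel_index(d2.argmax(),d.shape)[::-1]
    print('hole',hc,hr,'eye',ec,'disc',dc,d.max()); obs.append((c,hc,ec,dc))
for j,nm in((1,'hole'),(2,'eye'),(3,'disc')):print(nm,tri([(o[0],np.array(o[j],float)) for o in obs]), [onz(o[0],o[j],16 if j<3 else 6).round(1) for o in obs])
E
python3 sk.py
python3 - <<'E'
from h import *
y=np.radians(163);X=np.array([np.cos(y),np.sin(y),0]);z=np.array([0,0,-1.]);R=np.c_[X,np.cross(z,X),z]
print(rel(np.array([500,315,0])+58*X+[0,0,260],R))
E
```

```text
time_s: 1.82
position: [470.5, -60.0, 249.9]
tool_rot: [[-0.362, 0.932, -0.001], [0.932, 0.362, 0.0], [0.0, -0.0, -1.0]]
wrist_force: [-0.4, 0.0, -0.5]
gripper_width: 0.998
finger_force: 0.0
[470.5 -60.  249.9] 2.1300380059255972
w1 [  0 285  53  38 943] [ 15.51855779 302.73170732]
[ 3.7595e+02  1.1800e+02 -1.0350e+01 -7.0000e-02 -4.0000e-02 -5.1880e+01]Traceback (most recent call last):
  File "sk.py", line 11, in <module>
    holes=[x for x,y in zip(cs,h[0]) if y[3]>=0];hole=max(holes,key=cv2.contourArea)
                                                      ~~~^^^^^^^^^^^^^^^^^^^^^^^^^^^
ValueError: max() iterable argument is empty
```

```bash
python3 steer.py '{"plan":[[376,118,-10,0,0,-52,1],[376,118,-10,0,0,-52,1],[376,118,-10,0,0,-52,1],[376,118,-10,0,0,-52,1],[376,118,-10,0,0,-52,1],[376,118,-10,0,0,-52,1],[376,118,-10,0,0,-52,1],[376,118,-10,0,0,-52,1],[376,118,-10,0,0,-52,1],[376,118,-10,0,0,-52,1]]}'
python3 snap.py w3
sed -i 's/^    m=((hsv.*$/    I=im.astype(int);m=((I[...,1]-I[...,2]<14)).astype(np.uint8)/' sk.py; python3 sk.py
python3 - <<'E'
import cv2
im=cv2.imread('pics/w1.png');print(im[188,270],im[150,240],im[188,260],im[165,225],im[187,296])
E
```

```text
time_s: 2.7
position: [444.8, 336.0, 260.3]
tool_rot: [[-0.957, 0.289, -0.0], [0.289, 0.957, 0.002], [0.001, 0.002, -1.0]]
wrist_force: [0.0, -0.1, 0.2]
gripper_width: 0.999
finger_force: 0.0
[444.8 336.  260.3] 22.861168464495883
w1 [ 196  158  127   58 3409] [250.67585802 187.32824875]
hole (304.5, 197.5) 9.192488670349121 eye (np.int64(280), np.int64(194)) disc (np.int64(220), np.int64(181)) 22.968996
w2 [ 161  198  132   55 3444] [219.03368177 226.80662021]
hole (269.70001220703125, 236.3000030517578) 4.8765869140625 eye (np.int64(251), np.int64(234)) disc (np.int64(185), np.int64(220)) 21.575197
hole (array([ 526.60343291, -168.0278905 ,   -6.53455647]), [[1.2, 1.1], [-1.2, -1.1]]) [array([ 518.1, -161. ,   16. ]), array([ 523.9, -158.8,   16. ])]
eye (array([ 499.33139617, -181.04913717,  -22.36582864]), [[3.1, 2.3], [-3.0, -2.2]]) [array([ 486.4, -168.2,   16. ]), array([ 499. , -164.8,   16. ])]
disc (array([ 407.8121873 , -184.99645418,    1.21986777]), [[0.1, 0.1], [-0.1, -0.1]]) [array([ 407.7, -183.4,    6. ]), array([ 408.5, -182.7,    6. ])]
[183 189 194] [145 182 146] [182 190 193] [187 194 198] [184 189 195]
```

```bash
python3 steer.py '{"plan":[[0,0,0,0,0,0,1],[0,0,0,0,0,0,1]]}'; python3 snap.py w3
```

```text
time_s: 2.92
position: [445.5, 330.7, 259.5]
tool_rot: [[-0.956, 0.292, -0.001], [0.292, 0.956, -0.002], [0.0, -0.002, -1.0]]
wrist_force: [-0.0, -0.7, -0.7]
gripper_width: 0.998
finger_force: 0.0
[445.5 330.7 259.5] 1.1211265707196238
```

View pics/w3.png

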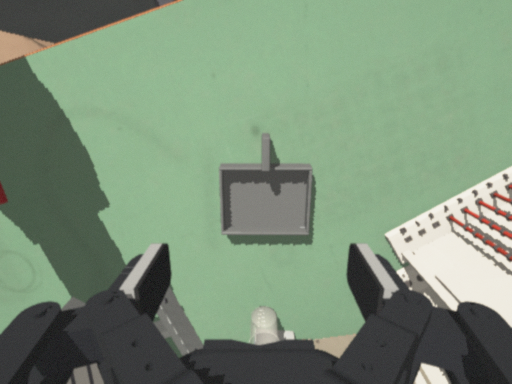

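Wrist view of the tray: its rim corners are (219,165), (311,164), (311,236) and (221,236). The fin's front tip is at (265,134), running to (265,170). I'll move a little for a second view.

```bash
python3 steer.py '{"plan":[[-60,0,40,0,0,0,1],[-60,0,40,0,0,0,1],[-60,0,40,0,0,0,1],[-60,0,40,0,0,0,1]]}'; python3 snap.py w4
cat > tr.py <<'E'
import pickle
from h import *
obs=[]
for n in('w3','w4'):
    im=cv2.imread(f'pics/{n}.png');c=pickle.load(open(n+'.pkl','rb'));I=im.astype(int)
    p=proj(c,[515,311,12]);m=(I[...,1]-I[...,2]<14).astype(np.uint8)
    k,l,st,ce=cv2.connectedComponentsWithStats(m)
    i=max((i for i in range(1,k) if np.hypot(*(ce[i]-p))<40),key=lambda i:st[i,4]);m=(l==i).astype(np.uint8);print(n,st[i],ce[i])
    body=cv2.morphologyEx(m,cv2.MORPH_OPEN,np.ones((25,25)))
    fin=m-body;k,l2,s2,_=cv2.connectedComponentsWithStats(fin);j=1+s2[1:,4].argmax();ys,xs=np.nonzero(l2==j)
    fp=np.array([np.mean(xs[ys<ys.min()+8]),ys.min()-.5])
    r=cv2.minAreaRect(cv2.findContours(body,0,2)[0][0]);b=cv2.boxPoints(r);b=b[np.lexsort((b[:,0],b[:,1]>r[0][1]))]
    print('fin',fp,s2[j],'box',b.round(1).tolist());obs.append((c,fp,b))
print('fin',tri([(o[0],o[1]) for o in obs]))
for k in range(4):print('corner',k,tri([(o[0],o[2][k]) for o in obs])[0].round(1),*[onz(o[0],o[2][k],24).round(1) for o in obs])
E
python3 tr.py
```

```text
time_s: 3.3
position: [503.6, 311.9, 218.8]
tool_rot: [[-0.955, 0.295, -0.002], [0.295, 0.955, -0.002], [0.001, -0.003, -1.0]]
wrist_force: [-0.4, 0.7, 0.7]
gripper_width: 0.999
finger_force: 0.0
[503.6 311.9 218.8] 2.8119530522136196
w3 [ 219  133   95  104 6848] [265.52175818 196.94626168]
fin [265.47540984 132.5       ] [261 133  20  31 293] box [[220.0, 164.0], [311.0, 164.0], [220.0, 235.0], [311.0, 235.0]]
w4 [ 213   82  110  124 9372] [267.54257362 158.55004268]
fin [267.55844156  81.5       ] [263  82  13  38 410] box [[214.0, 120.0], [321.0, 120.0], [214.0, 203.0], [321.0, 203.0]]
fin (array([422.0643419 , 346.35467993,   5.85682153]), [[0.1, 0.0], [-0.1, -0.0]])
corner 0 [443.8 276.8   8. ] [440.9 280.2  24. ] [443.1 279.2  24. ]
corner 1 [479.8 392.6   5. ] [474.4 390.5  24. ] [477.2 389.8  24. ]
corner 2 [530.2 250.2  34.6] [534.8 247.7  24. ] [533.4 247.   24. ]
corner 3 [567.6 366.5  30.2] [570.8 366.6  24. ] [570.3 367.3  24. ]
```

```bash
cat > goal.py <<'E'
from h import *
def R(yaw,tilt): # tool x at yaw+180 (towards robot), tool z down and tilted forward
    y=np.radians(yaw);a=np.radians(tilt);f=np.array([np.cos(y),np.sin(y),0]);k=np.array([0,0,1.])
    z=f*np.sin(a)-k*np.cos(a);X=-(f*np.cos(a)+k*np.sin(a));return np.c_[X,np.cross(z,X),z]
def tcp(g,Rm):return np.array(g)+18.7*Rm[:,2]
E
python3 - <<'E'
from goal import *
r=R(-17.1,25);g=tcp([432.2,343.7,27],r);print(g,rel(g+[0,0,60],r),r.T@[0,0,-60])
c=imaging.get_calibration('top')
for px in((231,199),(282,197)):print(onz(c,px,40))
E
```

```text
[439.75359539 341.37621063  10.05204438] [ 6.8180e+01  8.7000e+00  1.4969e+02 -8.0000e-02 -2.5050e+01  8.0000e-02] [ 2.53570957e+01 -8.32667268e-16  5.43784672e+01]
[578.32273828 127.75225369  40.        ]
[584.37812927 -12.76438143  40.        ]
```

```bash
python3 steer.py '{"plan":[[68,9,150,0,-25,0,0.6],[68,9,150,0,-25,0,0.6],[68,9,150,0,-25,0,0.6],[68,9,150,0,-25,0,0.6],[68,9,150,0,-25,0,0.6],[68,9,150,0,-25,0,0.6],[68,9,150,0,-25,0,0.6]]}'
python3 snap.py w5; python3 - <<'E'
from goal import *
r=R(-17.1,25);g=tcp([432.2,343.7,27],r);print(rel(g,r))
E
```

```text
time_s: 3.93
position: [437.1, 345.2, 69.6]
tool_rot: [[-0.868, 0.286, 0.405], [0.26, 0.958, -0.12], [-0.423, 0.001, -0.906]]
wrist_force: [-0.8, 0.5, 0.5]
gripper_width: 0.599
finger_force: 0.0
[437.1 345.2  69.6] 68.78538368082963
[18.84 -2.8  54.84  0.23 -0.12  0.57]
```

View pics/w5.png

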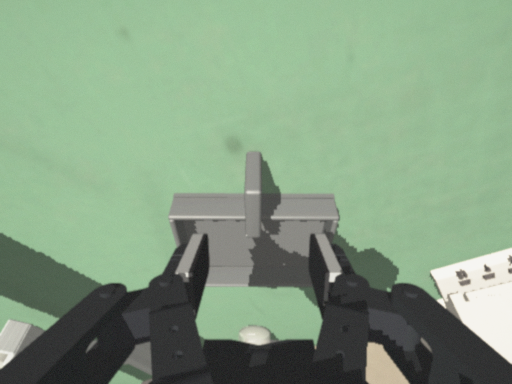

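The fin is at (253,195), between the fingers (mid column about 258), so it is centred to within a few mm. Descending and gripping.

```bash
python3 steer.py '{"plan":[[19,-3,55,0,0,0,0.6],[19,-3,55,0,0,0,0.6],[19,-3,55,0,0,0,0.6],[19,-3,55,0,0,0,0.6],[19,-3,55,0,0,0,0.1],[19,-3,55,0,0,0,0],[19,-3,55,0,0,0,0],[19,-3,55,0,0,0,0],[19,-3,55,0,0,0,0]]}'
python3 - <<'E'
from goal import *
r=R(-17.1,25);g=tcp([432.2,343.7,27],r);s=manip.state();print(s['wrist_force'],s['finger_force'],s['gripper_width'],rel(g,r))
E
```

```text
time_s: 4.73
position: [445.0, 339.7, 13.9]
tool_rot: [[-0.866, 0.29, 0.406], [0.264, 0.957, -0.122], [-0.424, 0.002, -0.906]]
wrist_force: [-3.6, 0.3, 8.3]
gripper_width: 0.104
finger_force: 58.8
[-3.64994377  0.31781215  8.34216817] 58.81267547607422 0.10392779544709461 [6.62 0.12 1.14 0.19 0.09 0.16]
```

```bash
python3 - <<'E'
from goal import *
from scipy.optimize import least_squares
s=manip.state();print(np.round(s['joints'],1))
D=np.radians
obs=[([34.337,91.639,54.024],(np.hypot(266.078,674.408),231.275)),(s['joints'][[1,3,5]],(np.hypot(*s['position'][:2]),s['position'][2]))]
def fk(q,p):
    a=D(q[0]);b=a+D(q[1]);c=b+D(q[2]);h,l1,l2,l3=p
    return np.array([l1*np.sin(a)+l2*np.sin(b)+l3*np.sin(c),h+l1*np.cos(a)+l2*np.cos(b)+l3*np.cos(c)])
f=least_squares(lambda p:np.concatenate([fk(q,p)-o for q,o in obs]),[340,400,400,250]);print(f.x,f.cost)
for rad,z,t in[(450,14,25),(450,14,15),(450,14,10),(450,14,0),(470,14,25),(500,14,25),(560,14,25)]:
    g=least_squares(lambda q:np.r_[fk(q,f.x)-[rad,z],sum(q)-(180-t)],[30,110,20]);print(rad,t,g.x.round(1),g.cost.round(2))
E
```

```text
[-46.6  44.3 -15.3 130.3  92.3  34.6 -74.2]
[-167.47874899  802.20030578  336.73898401   65.83441207] 4.302920693618531e-26
450 25 [ 49.6 164.5 -59. ] 0.0
450 15 [ 47.5 160.5 -43. ] 0.0
450 10 [ 46.7 158.9 -35.6] 0.0
450 0 [ 45.7 155.9 -21.6] 0.0
470 25 [ 47.3 158.7 -51. ] 0.0
500 25 [ 45.4 151.7 -42.2] 0.0
560 25 [ 44.  140.3 -29.3] 0.0
```

```bash
python3 - <<'E'
from goal import *
print(rel([450,200,15],R(-7,25)));print(rel([448,48,15],R(3,25)))
E
```

```text
[-4.1640e+01 -1.3218e+02  1.8010e+01 -4.0900e+00  1.0000e-01 -8.9900e+00]
[-7.9990e+01 -2.7821e+02  3.5670e+01 -8.3200e+00  1.0000e-01 -1.8050e+01]
```

```bash
python3 steer.py '{"plan":[[-7,-22,3,-0.7,0,-1.5,0],[-14,-44,6,-1.4,0,-3,0],[-21,-66,9,-2,0,-4.5,0],[-28,-88,12,-2.7,0,-6,0],[-35,-110,15,-3.4,0,-7.5,0],[-42,-132,18,-4.1,0,-9,0],[-42,-132,18,-4.1,0,-9,0]]}'
python3 - <<'E'
from goal import *
s=manip.state();print(s['joints'].round(1),s['wrist_force'].round(1),s['finger_force'])
print(rel([450,200,15],R(-7,25)),rel([449,48,15],R(3,25)))
E
```

```text
time_s: 5.32
position: [449.3, 193.5, 14.3]
tool_rot: [[-0.9, 0.125, 0.418], [0.111, 0.992, -0.058], [-0.422, -0.006, -0.907]]
wrist_force: [-1.1, -3.5, -1.7]
gripper_width: 0.108
finger_force: 59.2
[-29.8  44.8 -19.2 145.  125.1  40.6 -86.4] [-1.1 -3.5 -1.7] 59.183626770973206
[-0.16  6.55 -0.73 -0.4  -0.06 -0.02] [-1.6120e+01 -1.4438e+02  7.7100e+00 -4.6200e+00 -9.0000e-02 -9.0900e+00]
```

```bash
python3 - <<'E'
from goal import *
s=manip.state();T=s['tool_rot'];print(T.T@[0,0,50],rel([445.9,193.9,64],R(-7,0)))
E
python3 steer.py '{"plan":[[0,0,0,0,0,0,0.5],[0,0,0,0,0,0,0.5],[0,0,0,0,0,0,0.5],[-11,0,-23,0,0,0,0.5],[-22,0,-46,0,0,0,0.5],[-22,0,-46,0,0,0,0.5]]}'
python3 - <<'E'
from goal import *
print(rel([445.9,193.9,64],R(-7,0)))
E
```

```text
[-21.08636961  -0.30390603 -45.33511506] [-17.81  -0.31 -46.51  -0.38  24.94  -0.11]
time_s: 5.82
position: [451.1, 201.7, 68.2]
tool_rot: [[-0.898, 0.119, 0.423], [0.109, 0.993, -0.049], [-0.426, 0.002, -0.905]]
wrist_force: [-0.2, 0.2, 0.5]
gripper_width: 0.495
finger_force: 0.0
[ 5.61 -8.39  2.    0.14 25.19  0.12]
```

```bash
python3 steer.py '{"plan":[[6,-3,2,0,25,0,0.5],[6,-3,2,0,25,0,0.5],[6,-3,2,0,25,0,0.5],[6,-3,2,0,25,0,0.5],[6,-3,2,0,25,0,0.5],[6,-3,2,0,25,0,0.5]]}'
python3 snap.py w6; python3 - <<'E'
import pickle
from h import *
c=pickle.load(open('w6.pkl','rb'));im=cv2.imread('pics/w6.png');s=manip.state();print(s['position'],s['tool_rot'].round(3).tolist(),s['joints'].round(1))
print(proj(c,s['position']))
hsv=im.astype(int);m=((hsv[...,1]-hsv[...,2]<14))*255;cv2.imwrite('pics/w6b.png',np.hstack([im[:,100:420],cv2.cvtColor(m[:,100:420].astype(np.uint8),8)]))
E
```

```text
time_s: 6.32
position: [448.1, 189.7, 58.1]
tool_rot: [[-0.982, 0.127, 0.143], [0.119, 0.991, -0.064], [-0.15, -0.046, -0.988]]
wrist_force: [0.3, -0.3, -1.1]
gripper_width: 0.499
finger_force: 0.0
[448.1 189.7  58.1] 125.06940055992169
[449.2863238  189.21937247  58.14148364] [[-0.982, 0.127, 0.141], [0.119, 0.991, -0.064], [-0.147, -0.046, -0.988]] [-25.9  35.  -12.4 133.9  64.5  16.4 -15.9]
[257.73884874 250.07026128]
```

View pics/w6b.png

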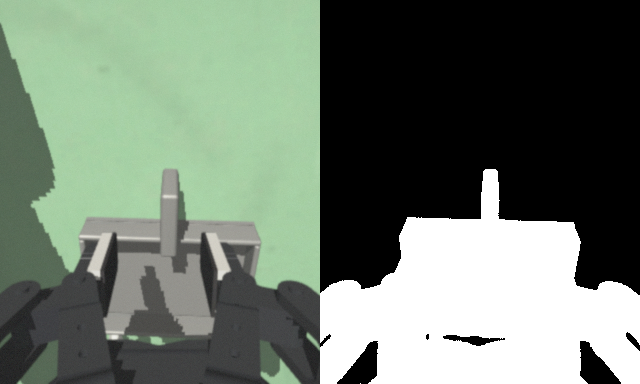

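The fin is at about (270,215), right of the finger centre line (258) by a few mm. The wrist was still turning, so I'll let it settle and measure the fin.

```bash
python3 steer.py '{"plan":[[0,0,0,0,0,0,0.5],[0,0,0,0,0,0,0.5],[0,0,0,0,0,0,0.5]]}'
python3 snap.py w7; cat > fin.py <<'E'
import sys,pickle
from goal import *
n=sys.argv[1];c=pickle.load(open(n+'.pkl','rb'));im=cv2.imread(f'pics/{n}.png').astype(int)
m=(im[...,1]-im[...,2]<14).astype(np.uint8);k,l,st,_=cv2.connectedComponentsWithStats(m)
i=l[250,262] or l[230,262];m=(l==i)
w=[(r,np.nonzero(m[r])[0]) for r in range(384) if 4<m[r].sum()<40]
mid=[(x.mean(),r) for r,x in w];print(w[0][0],w[-1][0],len(w),[len(x) for _,x in w][::6])
a=onz(c,(mid[3][0],w[0][0]),3);print('front bottom',a.round(1))
r=[x for x in w if len(x[1])];b=onz(c,mid[-2],5);print('fin at',mid[-2],b.round(1))
s=manip.state();print(s['joints'].round(1),np.degrees(np.arctan2(-s['tool_rot'][1,0],-s['tool_rot'][0,0])))
E
python3 fin.py w7
```

```text
time_s: 6.62
position: [447.9, 188.1, 57.7]
tool_rot: [[-0.981, 0.129, 0.145], [0.12, 0.991, -0.066], [-0.152, -0.047, -0.987]]
wrist_force: [-0.8, -0.5, 0.6]
gripper_width: 0.5
finger_force: 0.0
[447.9 188.1  57.7] 1.5011789716387411
169 217 49 [11, 14, 16, 16, 18, 18, 18, 18, 22]
front bottom [427.2 197.5   3. ]
fin at (np.float64(272.0), 216) [461.4 193.4   5. ]
[-26.3  34.9 -12.1 134.3  66.1  16.3 -17.8] -6.977582401360421
```

View pics/w7.png

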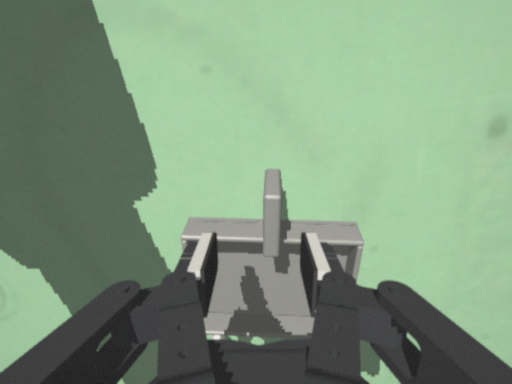

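The fin at (272,215) lies about 7 mm to the tool's left. I'll shift over and bring the tool upright.

```bash
python3 - <<'E'
from goal import *
print(rel([448,195,60],R(-7,0)))
E
```

```text
[ 0.33  6.72 -2.66 -2.73  8.72 -0.19]
```

```bash
python3 steer.py '{"plan":[[0,6.7,-2.7,-2.7,8.7,0,0.5],[0,6.7,-2.7,-2.7,8.7,0,0.5],[0,6.7,-2.7,-2.7,8.7,0,0.5],[0,6.7,-2.7,-2.7,8.7,0,0.5],[0,6.7,-2.7,-2.7,8.7,0,0.5],[0,6.7,-2.7,-2.7,8.7,0,0.5]]}'
python3 - <<'E'
from goal import *
print(manip.state()['joints'].round(1),rel([448,195,60],R(-7,0)),rel([448,195,12],R(-7,0)))
E
```

```text
time_s: 7.17
position: [448.3, 194.6, 60.0]
tool_rot: [[-0.992, 0.125, 0.001], [0.125, 0.992, -0.001], [-0.001, -0.001, -1.0]]
wrist_force: [0.1, 0.7, 0.6]
gripper_width: 0.499
finger_force: 0.0
[-10.5  37.3 -28.3 128.8  45.2  24.    6.5] [ 0.35  0.41 -0.02 -0.05  0.05 -0.21] [ 0.4   0.45 47.98 -0.05  0.05 -0.21]
```

```bash
python3 steer.py '{"plan":[[0,0,24,0,0,0,0.5],[0,0,48,0,0,0,0.5],[0,0,48,0,0,0,0.5],[0,0,48,0,0,0,0.1],[0,0,48,0,0,0,0],[0,0,48,0,0,0,0],[0,0,48,0,0,0,0]]}'
python3 - <<'E'
from goal import *
s=manip.state();print(s['joints'].round(1),rel([446,48,13],R(3,0)))
E
```

```text
time_s: 7.75
position: [448.8, 195.1, 13.3]
tool_rot: [[-0.992, 0.126, 0.001], [0.126, 0.992, 0.001], [-0.001, 0.001, -1.0]]
wrist_force: [-1.7, 1.2, 5.8]
gripper_width: 0.107
finger_force: 59.4
[-16.1  41.3 -20.3 130.   52.6  16.8  -0.3] [-1.5720e+01 -1.4628e+02  1.9000e-01  5.0000e-02  6.0000e-02 -1.0230e+01]
```

```bash
python3 steer.py '{"plan":[[-2,-21,0,0,0,-1.5,0],[-4,-42,0,0,0,-3,0],[-6.5,-63,0,0,0,-4.5,0],[-9,-84,0,0,0,-6,0],[-11,-105,0,0,0,-7.5,0],[-13.5,-126,0,0,0,-9,0],[-16,-146,0,0,0,-10.2,0],[-16,-146,0,0,0,-10.2,0],[-16,-146,0,0,0,-10.2,0]]}'
python3 snap.py w8;python3 - <<'E'
from goal import *
s=manip.state();print(s['joints'].round(1),rel([446,48,13],R(3,0)))
E
```

```text
time_s: 8.5
position: [447.0, 44.7, 13.3]
tool_rot: [[-0.999, -0.047, 0.002], [-0.047, 0.999, -0.003], [-0.002, -0.003, -1.0]]
wrist_force: [0.6, -8.1, 7.9]
gripper_width: 0.105
finger_force: 59.9
[447.   44.7  13.3] 0.9476310353684426
[ -1.1  40.3 -17.3 135.4  64.2  12.6  14.6] [ 0.82  3.24  0.24 -0.21  0.09 -0.29]
```

View pics/w8.png

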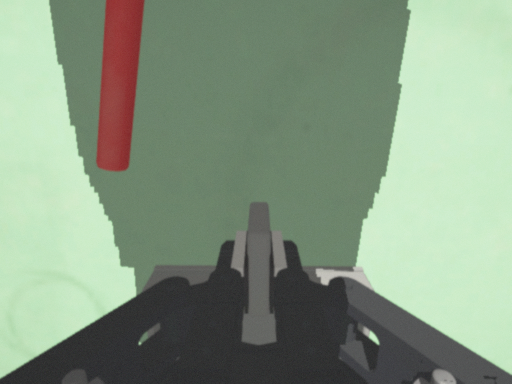

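The tray is held straight, with the fin at (259,265) between the pads. The stand is out of view here, so I'll get its pose from the top and scene pictures.

```bash
cat > bd.py <<'E'
from h import *
def quad(n,roi):
    im=cv2.imread(f'pics/{n}.png').astype(int);x0,y0,x1,y1=roi
    m=np.zeros(im.shape[:2],np.uint8);m[y0:y1,x0:x1]=(im.min(2)>205)[y0:y1,x0:x1]
    m=cv2.morphologyEx(m,cv2.MORPH_CLOSE,np.ones((5,5)))
    k,l,st,_=cv2.connectedComponentsWithStats(m);i=1+st[1:,4].argmax();c=max(cv2.findContours((l==i).astype(np.uint8),0,1)[0],key=cv2.contourArea)
    h=cv2.convexHull(c);e=2
    a=cv2.approxPolyDP(h,e,True)
    while len(a)>4:e+=.5;a=cv2.approxPolyDP(h,e,True)
    print(n,st[i],a[:,0].tolist());return a[:,0].astype(float)
t=quad('top',(205,100,300,205));s=quad('scene',(180,125,285,230))
ct,cs=imaging.get_calibration('top'),imaging.get_calibration('scene')
for p in t:
    print(p,onz(ct,p,105 if p[1]>160 else 194).round(1),[ (q.tolist(),tri([(ct,p),(cs,q)])[0].round(1).tolist(),np.abs(tri([(ct,p),(cs,q)])[1]).max()) for q in s])
E
python3 bd.py
```

```text
top [ 221  117   64   77 3969] [[279, 117], [284, 187], [228, 193], [221, 122]]
scene [ 196  125   80  104 3973] [[208, 125], [271, 139], [275, 207], [235, 228]]
[279. 117.] [760.2   5.7 194. ] [([208.0, 125.0], [769.2, 50.1, 230.5], np.float64(17.8)), ([271.0, 139.0], [732.2, -30.0, 192.4], np.float64(15.4)), ([275.0, 207.0], [809.4, -68.9, -86.2], np.float64(20.5)), ([235.0, 228.0], [903.4, -32.7, -231.8], np.float64(1.9))]
[284. 187.] [601.9 -12.8 105. ] [([208.0, 125.0], [604.1, 82.0, 301.9], np.float64(36.9)), ([271.0, 139.0], [582.6, 5.2, 248.4], np.float64(2.5)), ([275.0, 207.0], [614.9, -21.9, 17.8], np.float64(0.6)), ([235.0, 228.0], [653.8, 23.6, -59.1], np.float64(19.1))]
[228. 193.] [585.7 132.6 105. ] [([208.0, 125.0], [570.8, 151.7, 319.2], np.float64(15.0)), ([271.0, 139.0], [534.9, 90.0, 292.2], np.float64(16.9)), ([275.0, 207.0], [549.8, 87.3, 100.9], np.float64(22.2)), ([235.0, 228.0], [593.5, 129.4, 13.5], np.float64(3.6))]
[221. 122.] [747.  146.7 194. ] [([208.0, 125.0], [717.2, 133.4, 269.6], np.float64(3.4)), ([271.0, 139.0], [658.7, 70.1, 264.4], np.float64(34.4)), ([275.0, 207.0], [697.6, 66.0, 53.2], np.float64(41.5)), ([235.0, 228.0], [785.8, 105.2, -85.6], np.float64(24.3))]
```

```bash
python3 - <<'E'
import cv2,numpy as np
t=cv2.imread('pics/top.png')[105:205,210:296];s=cv2.imread('pics/scene.png')[125:235,188:290]
a=cv2.resize(t,None,fx=4.6,fy=4.6,interpolation=3);b=cv2.resize(s,None,fx=3.8,fy=3.8,interpolation=3)
o=np.zeros((470,800,3),np.uint8);o[:a.shape[0],:a.shape[1]]=a[:470];o[:b.shape[0],400:400+b.shape[1]]=b[:470];print(a.shape,b.shape)
cv2.imwrite('pics/m.png',o)
E
```

```text
(460, 396, 3) (418, 388, 3)
```

View pics/m.png

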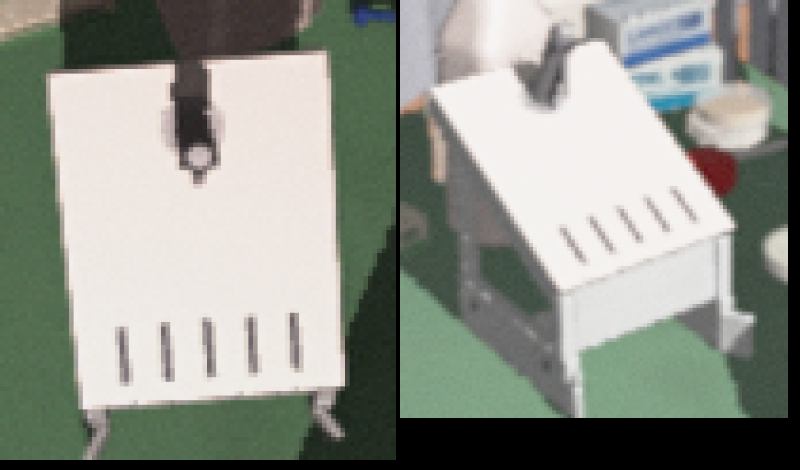

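Crop of the stand. Top-view board corners in the montage are (48,74), (327,52), (345,385), (82,409). The peg tip is at (200,157) and the guide tips are at (90,458) and (338,437). Scene corners are (430,90), (600,40), (733,228), (562,290).

```bash
cat > fit.py <<'E'
from h import *
from scipy.spatial.transform import Rotation as Ro
from scipy.optimize import least_squares
ct,cs=imaging.get_calibration('top'),imaging.get_calibration('scene')
T=lambda x,y:np.array([(x+.5)/4.6+210-.5,(y+.5)/4.6+105-.5]);S=lambda x,y:np.array([(x-400+.5)/3.8+188-.5,(y+.5)/3.8+125-.5])
nm=['bl','br','fr','fl'];t=[T(48,74),T(327,52),T(345,385),T(82,409)];s=[S(430,90),S(600,40),S(733,228),S(562,290)]
P=[]
for n,a,b in zip(nm,t,s):
    p,e=tri([(ct,a),(cs,b)]);P.append(p);print(n,p.round(1),e)
loc=np.array([[35,75,0],[35,-75,0],[-155,-75,0],[-155,75,0.]]);P=np.array(P)
def B(yaw):return Ro.from_euler('z',yaw,degrees=True).as_matrix()@Ro.from_euler('y',-28,degrees=True).as_matrix()
f=least_squares(lambda v:((loc@B(v[3]).T+v[:3])-P).ravel(),[726,66,178,4]);print('3d fit',f.x.round(1),f.fun.reshape(4,3).round(1).tolist())
g=lambda v:np.concatenate([np.r_[proj(ct,B(v[3])@l+v[:3])-a,proj(cs,B(v[3])@l+v[:3])-b] for l,a,b in zip(loc,t,s)])
f=least_squares(g,f.x);print('px fit',f.x.round(1),f.fun.round(1).tolist());v=f.x
tip=B(v[3])@[0,0,76]+v[:3];print('tip',tip,proj(ct,tip),T(200,157))
for p in(T(90,458),T(338,437)):print('guide',onz(ct,p,46).round(1),onz(ct,p,0).round(1))
E
python3 fit.py
```

```text
bl [751.7 149.8 190.8] [[-0.2, -0.1], [0.2, 0.0]]
br [764.1   2.1 192.1] [[-0.3, -0.2], [0.3, 0.0]]
fr [599.4 -14.2 101.4] [[-0.2, -0.1], [0.2, 0.0]]
fl [584.4 134.1 104. ] [[0.0, 0.0], [-0.0, -0.0]]
3d fit [727.7  73.  175.2   5.4] [[-0.4, 0.7, 0.9], [1.4, -0.9, -0.5], [-1.0, -0.4, 1.1], [-0.1, 0.6, -1.6]]
px fit [727.8  72.8 175.    5.4] [-0.5, -0.1, 0.0, -0.1, 0.1, -0.7, 0.4, 0.0, 0.0, 0.2, 0.6, -0.2, -0.2, 0.1, -0.2, 0.6]
tip [692.2393804   69.47922838 242.10065691] [252.91399976 138.50084221] [253.08695652 138.73913043]
guide [563.3 132.3  46. ] [568.6 134.7   0. ]
guide [576.4 -15.2  46. ] [582.2 -19.1   0. ]
```

```bash
python3 - <<'E'
from goal import *
st=lambda x,z:[663.4+x*.9956,66.7+x*.0941,z]
for x in(-213,-170,-133):print(x,st(x,13),rel(st(x,13),R(5.4,0)))
E
```

```text
-213 [451.33719999999994, 46.6567, 13] [-4.45  1.65  0.25 -0.21  0.08 -2.69]
-170 [494.14799999999997, 50.703, 13] [-47.41   3.67   0.31  -0.21   0.08  -2.69]
-133 [530.9852, 54.18470000000001, 13] [-8.437e+01  5.410e+00  3.600e-01 -2.100e-01  8.000e-02 -2.690e+00]
```

```bash
python3 steer.py '{"plan":[[-5,-1.6,0,0,0,-2.7,0],[-15,-1.1,0,0,0,-2.7,0],[-25,-0.7,0,0,0,-2.7,0],[-35,-0.2,0,0,0,-2.7,0],[-45,0.3,0,0,0,-2.7,0],[-55,0.8,0,0,0,-2.7,0],[-60,1,0,0,0,-2.7,0],[-60,1,0,0,0,-2.7,0]]}'
python3 - <<'E'
from goal import *
st=lambda x,z:[663.4+x*.9956,66.7+x*.0941,z]
for x in(-158,-133):print(x,rel(st(x,13),R(5.4,0)))
E
```

```text
time_s: 9.22
position: [485.3, 50.3, 10.9]
tool_rot: [[-0.994, -0.101, -0.03], [-0.101, 0.995, -0.006], [0.03, -0.003, -1.0]]
wrist_force: [-62.2, 8.3, 27.0]
gripper_width: 0.105
finger_force: 70.9
-158 [-20.81  -0.55  -2.71  -0.18  -1.72   0.39]
-133 [-45.8   -0.72  -3.46  -0.18  -1.72   0.39]
```

```bash
python3 - <<'E'
from goal import *
print(manip.state()['ft_torque'])
E
python3 steer.py '{"plan":[[20,0,-1,0,0,0,0],[30,0,-1,0,0,0,0],[45,0,-1,0,0,0,0],[45,0,-1,0,0,0,0]]}'
python3 - <<'E'
from goal import *
im=imaging.capture('top');cv2.imwrite('pics/top2.png',im);s=manip.state();print(s['position'],s['tool_rot'].round(3).tolist(),s['wrist_force'],s['ft_torque'])
im2=imaging.capture('scene');cv2.imwrite('pics/sc2.png',im2)
c=imaging.get_calibration('top')
print([proj(c,[s['position'][0]+d,s['position'][1],24]).round(1) for d in (0,66,114)])
a=im[180:290,200:310];cv2.imwrite('pics/m2.png',np.hstack([cv2.resize(a,(400,400),interpolation=3),cv2.resize(im2[150:280,150:280],(400,400),interpolation=3)]))
E
```

```text
[ 1.88270864 12.55707408 -0.82704339]
time_s: 9.55
position: [458.4, 46.7, 13.7]
tool_rot: [[-0.995, -0.099, -0.002], [-0.099, 0.995, -0.001], [0.002, -0.001, -1.0]]
wrist_force: [-0.5, 0.8, -3.2]
gripper_width: 0.106
finger_force: 63.6
[460.33715865  46.99731565  13.72029388] [[-0.995, -0.099, -0.001], [-0.099, 0.995, -0.001], [0.001, -0.001, -1.0]] [ 0.76873427 -0.81618868 -3.56518688] [ 0.02916774  0.14644832 -0.05312987]
[array([260.2, 242.4]), array([260.2, 218.4]), array([260.2, 201.2])]
```

```bash
python3 steer.py '{"plan":[[-10,3,0,0,0,0.3,0],[-18,3,0,0,0,0.3,0],[-22,3,0,0,0,0.3,0],[-26,3,0,0,0,0.3,0],[-26,3,0,0,0,0.3,0]]}'
python3 - <<'E'
from goal import *
s=manip.state();print(s['wrist_force'].round(1),s['ft_torque'].round(2),rel([463.4+20,0,0],R(5.4,0))[3:])
E
```

```text
time_s: 10.07
position: [488.2, 53.0, 13.2]
tool_rot: [[-0.996, -0.092, 0.001], [-0.092, 0.996, 0.001], [-0.001, 0.001, -1.0]]
wrist_force: [-0.2, 0.4, -2.9]
gripper_width: 0.108
finger_force: 63.6
[-0.2  0.4 -2.9] [-0.02  0.14  0.03] [ 0.03  0.05 -0.11]
```

```bash
python3 steer.py '{"plan":[[-5,0,0,0,0,0,0],[-10,0,0,0,0,0,0],[-15,0,0,0,0,0,0],[-15,0,0,0,0,0,0]]}'
python3 - <<'E'
from goal import *
s=manip.state();print(s['wrist_force'].round(1),s['ft_torque'].round(2))
E
```

```text
time_s: 10.4
position: [503.2, 54.7, 13.2]
tool_rot: [[-0.996, -0.093, 0.001], [-0.093, 0.996, 0.001], [-0.001, 0.001, -1.0]]
wrist_force: [-0.1, 0.0, -3.5]
gripper_width: 0.107
finger_force: 63.6
[-0.1  0.  -3.5] [-0.01  0.12  0.01]
```

```bash
python3 steer.py '{"plan":[[-6,0,0,0,0,0,0],[-12,0,0,0,0,0,0],[-18,0,0,0,0,0,0],[-24,0,0,0,0,0,0],[-28,0,0,0,0,0,0],[-28,0,0,0,0,0,0]]}'
python3 - <<'E'
from goal import *
s=manip.state();print(s['wrist_force'].round(1),s['ft_torque'].round(2))
E
```

```text
time_s: 10.9
position: [531.0, 57.2, 13.1]
tool_rot: [[-0.996, -0.093, 0.001], [-0.093, 0.996, 0.001], [-0.001, 0.001, -1.0]]
wrist_force: [0.7, 0.6, -2.6]
gripper_width: 0.108
finger_force: 63.6
[ 0.7  0.6 -2.6] [-0.06  0.15  0.03]
```

```bash
python3 steer.py '{"plan":[[0,0,0,0,0,0,0.45],[0,0,0,0,0,0,0.45],[0,0,0,0,0,0,0.45],[0,0,-25,0,0,0,0.45],[0,0,-50,0,0,0,0.4],[20,0,-50,0,0,0,0],[43,0,-50,0,0,0,0],[43,0,-25,0,0,0,0],[43,0,-10,0,0,0,0],[43,0,-10,0,0,0,0]]}'
python3 - <<'E'
from goal import *
s=manip.state();print(s['wrist_force'].round(1),s['gripper_width'])
E
```

```text
time_s: 11.73
position: [485.8, 53.1, 21.8]
tool_rot: [[-0.996, -0.094, -0.002], [-0.094, 0.996, -0.0], [0.002, -0.0, -1.0]]
wrist_force: [0.4, -0.3, 0.5]
gripper_width: 0.003
finger_force: 0.0
[ 0.4 -0.3  0.5] 0.002677215555196906
```

```bash
python3 steer.py '{"plan":[[-6,0,0,0,0,0,0],[-12,0,0,0,0,0,0],[-18,0,0,0,0,0,0],[-22,0,0,0,0,0,0],[-22,0,0,0,0,0,0]]}'; python3 steer.py '{"plan":[[-2,0,0,0,0,0,0],[-4,0,0,0,0,0,0],[-4,0,0,0,0,0,0]]}'
```

```text
time_s: 12.15
position: [510.3, 55.2, 23.7]
tool_rot: [[-0.996, -0.092, 0.001], [-0.092, 0.996, 0.001], [-0.001, 0.001, -1.0]]
wrist_force: [0.2, 0.7, 0.2]
gripper_width: 0.002
finger_force: 0.0
time_s: 12.4
position: [512.3, 55.2, 23.3]
tool_rot: [[-0.996, -0.093, -0.001], [-0.093, 0.996, -0.0], [0.001, -0.0, -1.0]]
wrist_force: [-3.8, -1.7, 3.6]
gripper_width: 0.002
finger_force: 1.8
```

```bash
python3 steer.py '{"plan":[[-3,0,0,0,0,0,0],[-6,0,0,0,0,0,0],[-6,0,0,0,0,0,0]]}'; python3 steer.py '{"plan":[[-3,0,0,0,0,0,0],[-6,0,0,0,0,0,0],[-6,0,0,0,0,0,0]]}'
```

```text
time_s: 12.65
position: [515.5, 55.5, 23.0]
tool_rot: [[-0.996, -0.094, -0.005], [-0.094, 0.996, -0.002], [0.005, -0.001, -1.0]]
wrist_force: [-12.3, -0.1, 8.9]
gripper_width: -0.003
finger_force: 6.2
time_s: 12.9
position: [515.6, 55.4, 22.8]
tool_rot: [[-0.995, -0.095, -0.013], [-0.095, 0.995, -0.005], [0.014, -0.003, -1.0]]
wrist_force: [-30.7, 0.6, 25.1]
gripper_width: 0.003
finger_force: 15.3
```

```bash
python3 steer.py '{"plan":[[10,0,0,0,0,0,0],[25,0,0,0,0,0,0],[40,0,0,0,0,0,0],[40,0,-40,0,0,0,0],[40,0,-80,0,0,0,0.5],[40,0,-120,0,0,0,0.6],[40,0,-150,0,0,0,0.6],[40,0,-150,0,0,0,0.6]]}'
python3 - <<'E'
from goal import *
print(rel([425,-180,190],R(10,0)),manip.state()['joints'].round(1))
E
```

```text
time_s: 13.57
position: [487.8, 54.0, 178.5]
tool_rot: [[-0.996, -0.093, 0.009], [-0.093, 0.996, 0.001], [-0.009, 0.001, -1.0]]
wrist_force: [1.1, -0.6, -0.4]
gripper_width: 0.564
finger_force: 0.0
[ 8.423e+01 -2.271e+02 -1.238e+01  1.000e-02  5.000e-01 -4.660e+00] [ 20.3  28.8 -46.2 123.3  32.8  40.2  47.2]
```

```bash
python3 steer.py '{"plan":[[84,-227,-12,0,0,-4.7,0.6],[84,-227,-12,0,0,-4.7,0.6],[84,-227,-12,0,0,-4.7,0.6],[84,-227,-12,0,0,-4.7,0.6],[84,-227,-12,0,0,-4.7,0.6],[84,-227,-12,0,0,-4.7,0.6],[84,-227,-12,0,0,-4.7,0.6],[84,-227,-12,0,0,-4.7,0.6],[84,-227,-12,0,0,-4.7,0.6]]}'
python3 snap.py v1
python3 steer.py '{"plan":[[-45,0,50,0,0,0,0.6],[-45,0,50,0,0,0,0.6],[-45,0,50,0,0,0,0.6],[-45,0,50,0,0,0,0.6]]}'
python3 snap.py v2
cat > sk2.py <<'E'
import sys,pickle
from h import *
obs=[]
for n in sys.argv[1:]:
    im=cv2.imread(f'pics/{n}.png').astype(int);c=pickle.load(open(n+'.pkl','rb'));p=proj(c,[465,-174,8])
    m=(im[...,1]-im[...,2]<14).astype(np.uint8);l=cv2.connectedComponents(m)[1]
    yy,xx=np.mgrid[:384,:512];i=l[int(p[1]),int(p[0])];m=(l==i).astype(np.uint8)
    cs=cv2.findContours(m,cv2.RETR_CCOMP,1);cc,h=cs
    out=max(cc,key=cv2.contourArea)[:,0].astype(float)
    # eye/disc outer arcs: contour points beyond ends, fit ellipse
    r=[]
    for L,rr in((np.array([520,-163,8]),22),(np.array([407,-184,4]),32)):
        q=proj(c,L);s=np.hypot(*(proj(c,L+[rr,0,0])-q));
        ax=proj(c,[520,-163,8])-proj(c,[407,-184,4]);ax/=np.hypot(*ax);sg=1 if rr==22 else -1
        for _ in range(4):
            d=out-q;k=(np.abs(np.hypot(*d.T)-s)<.3*s)&(sg*(d@ax)>-.5*s);e=cv2.fitEllipse(out[k].astype(np.float32));q=np.array(e[0]);s=np.mean(e[1])/2
        r.append(q);print(n,rr,np.round(e[0],1),np.round(e[1],1),k.sum())
    obs.append((c,*r))
for j in(1,2):print(tri([(o[0],o[j]) for o in obs]),[onz(o[0],o[j],(8,3)[j-1]).round(1) for o in obs])
e,d=[np.mean([onz(o[0],o[j],(8,3)[j-1]) for o in obs],0) for j in(1,2)];print(e,d,np.hypot(*(e-d)[:2]),np.degrees(np.arctan2((e-d)[1],(e-d)[0])))
E
python3 sk2.py v1 v2
```

```text
time_s: 14.32
position: [423.0, -180.8, 185.2]
tool_rot: [[-0.985, -0.174, 0.001], [-0.174, 0.985, 0.0], [-0.001, 0.0, -1.0]]
wrist_force: [-0.1, 0.7, -0.2]
gripper_width: 0.602
finger_force: 0.0
[ 423.  -180.8  185.2] 1.8459795464650748
time_s: 14.7
position: [467.6, -170.6, 134.4]
tool_rot: [[-0.984, -0.179, -0.001], [-0.179, 0.984, 0.002], [0.001, 0.002, -1.0]]
wrist_force: [-0.5, 0.2, 0.4]
gripper_width: 0.604
finger_force: 0.0
[ 467.6 -170.6  134.4] 1.993194658605733
v1 22 [257.  250.7] [36.9 36.9] 72
v1 32 [257.2 151.1] [58.3 59.3] 114
v2 22 [254.  235.4] [44.2 45. ] 88
v2 32 [254.5 109.9] [72.5 75. ] 142
(array([ 523.81565099, -164.20241302,    6.21903446]), [[0.0, -0.0], [-0.0, 0.0]]) [array([ 522.8, -164.4,    8. ]), array([ 522.9, -164.3,    8. ])]
(array([ 406.49744466, -184.63984464,    6.68260528]), [[0.0, -0.0], [-0.0, 0.0]]) [array([ 407.2, -184.6,    3. ]), array([ 406.7, -184.6,    3. ])]
[ 522.883613   -164.35310084    8.        ] [ 406.95467253 -184.58437833    3.        ] 117.68102576888955 9.899251046837223
```

```bash
python3 - <<'E'
from goal import *
print(rel([452.6,-176.6,4],R(9.9,0)))
E
```

```text
[ 1.5050e+01 -2.9500e+00  1.3103e+02  7.0000e-02 -4.0000e-02  3.6000e-01]
```

```bash
python3 steer.py '{"plan":[[15,-3,40,0,0,0.4,0.6],[15,-3,75,0,0,0.4,0.6],[15,-3,105,0,0,0.4,0.6],[15,-3,120,0,0,0.4,0.6],[15,-3,130,0,0,0.4,0.6],[15,-3,130,0,0,0.4,0.6],[15,-3,130,0,0,0.4,0.6]]}'
python3 steer.py '{"plan":[[0,0,0,0,0,0,0.1],[0,0,0,0,0,0,0],[0,0,0,0,0,0,0],[0,0,0,0,0,0,0],[0,0,0,0,0,0,0]]}'
```

```text
time_s: 15.33
position: [452.5, -178.2, 5.8]
tool_rot: [[-0.986, -0.169, -0.0], [-0.169, 0.986, -0.0], [0.0, -0.0, -1.0]]
wrist_force: [0.6, 0.9, 0.6]
gripper_width: 0.601
finger_force: 0.0
time_s: 15.75
position: [453.0, -178.7, 6.5]
tool_rot: [[-0.986, -0.168, 0.002], [-0.168, 0.986, -0.0], [-0.002, -0.001, -1.0]]
wrist_force: [-1.7, 1.4, 11.0]
gripper_width: 0.24
finger_force: 58.9
```

```bash
python3 steer.py '{"plan":[[0,0,-10,0,0,0,0],[0,0,-40,0,0,0,0],[0,0,-80,0,0,0,0],[0,0,-120,0,0,0,0],[0,0,-160,0,0,0,0],[0,0,-200,0,0,0,0],[0,0,-240,0,0,0,0],[0,0,-270,0,0,0,0],[0,0,-270,0,0,0,0]]}'
cat > bt.py <<'E'
from goal import *
O=np.array([727.8,72.8,176.5]);RB=R(5.4,28)@np.diag([-1,1,-1.])
def T(x,y,z):return O+RB@np.array([x,y,z])   # board->world
if __name__=='__main__':
    import sys;v=[float(a) for a in sys.argv[1:]];s=manip.state();print('board pos now',(RB.T@(s['position']-O)).round(1),rel(T(*v),R(5.4,28)),T(*v).round(1),s['joints'].round(0))
E
python3 bt.py -70.6 0 126
```

```text
time_s: 16.5
position: [454.6, -178.7, 281.0]
tool_rot: [[-0.986, -0.167, 0.007], [-0.167, 0.986, -0.004], [-0.007, -0.005, -1.0]]
wrist_force: [1.1, -0.2, -2.6]
gripper_width: 0.235
finger_force: 59.8
board pos now [-212.  -224.7  231. ] [-190.03  211.36   26.6     0.77  -27.59    4.2 ] [606.8  61.4 254.6] [ 57.  22. -56. 117.  23.  52.  88.]
```

```bash
python3 steer.py '{"plan":[[-19,21,0,0,-3,0.4,0],[-38,42,0,0,-6,0.8,0],[-57,63,0,0,-9,1,0],[-76,85,0,0,-12,2,0],[-95,106,5,0,-15,2,0],[-114,127,10,0,-18,3,0],[-133,148,15,0,-21,3,0],[-152,169,20,0,-24,4,0],[-171,190,24,0,-27,4,0],[-190,211,27,0.8,-27.6,4.2,0]]}'
python3 steer.py '{"plan":[[0,0,0,0,0,0,0],[0,0,0,0,0,0,0],[0,0,0,0,0,0,0]]}'; python3 bt.py -70.6 0 126
```

```text
time_s: 17.33
position: [599.0, 53.7, 247.4]
tool_rot: [[-0.886, -0.093, 0.455], [-0.081, 0.996, 0.047], [-0.457, 0.005, -0.889]]
wrist_force: [0.6, -1.2, -2.6]
gripper_width: 0.231
finger_force: 59.8
time_s: 17.58
position: [600.0, 55.1, 248.2]
tool_rot: [[-0.885, -0.097, 0.455], [-0.084, 0.995, 0.049], [-0.457, 0.005, -0.889]]
wrist_force: [0.1, 0.1, -2.8]
gripper_width: 0.235
finger_force: 59.8
board pos now [-80.2  -5.6 123.8] [-9.52  5.6  -2.28  0.33 -0.79 -0.01] [606.8  61.4 254.6] [ 10.  20. -28. 126.  56.  16.  29.]
```

Now image it from top and scene, and view both crops in the last picture.

```bash
python3 steer.py '{"plan":[[-9.5,5.6,-2.3,0,-0.8,0,0],[-9.5,5.6,-2.3,0,-0.8,0,0],[-9.5,5.6,-2.3,0,-0.8,0,0],[-9.5,5.6,-2.3,0,-0.8,0,0]]}'; python3 bt.py -70.6 0 126
python3 - <<'E'
from bt import *
import pickle
s=manip.state();pickle.dump(s,open('hov.pkl','wb'))
a=imaging.capture('top');b=imaging.capture('scene');cv2.imwrite('pics/top3.png',a);cv2.imwrite('pics/sc3.png',b)
ct,cs=[imaging.get_calibration(k) for k in('top','scene')]
s=manip.state();e=s['position']+s['tool_rot']@[-70.6,0,6.5];print('eye',proj(ct,e),proj(cs,e),'tip',proj(ct,T(0,0,76)),proj(cs,T(0,0,76)))
A=cv2.resize(a[85:185,205:305],(400,400),interpolation=3);B=cv2.resize(b[85:185,180:280],(400,400),interpolation=3);cv2.imwrite('pics/m3.png',np.hstack([A,B]))
E
```

```text
time_s: 17.92
position: [607.8, 59.5, 255.4]
tool_rot: [[-0.878, -0.093, 0.469], [-0.079, 0.996, 0.049], [-0.471, 0.006, -0.882]]
wrist_force: [0.6, 0.3, -2.5]
gripper_width: 0.233
finger_force: 59.9
board pos now [-69.5  -2.  126.3] [ 1.07  1.97  0.29  0.26  0.11 -0.21] [606.8  61.4 254.6] [  9.  19. -28. 125.  56.  16.  28.]
eye [254.78330923 141.99135468] [235.31167971 119.95246383] tip [252.93613063 138.30113108] [231.04231508 131.69731116]
```

View pics/m3.png

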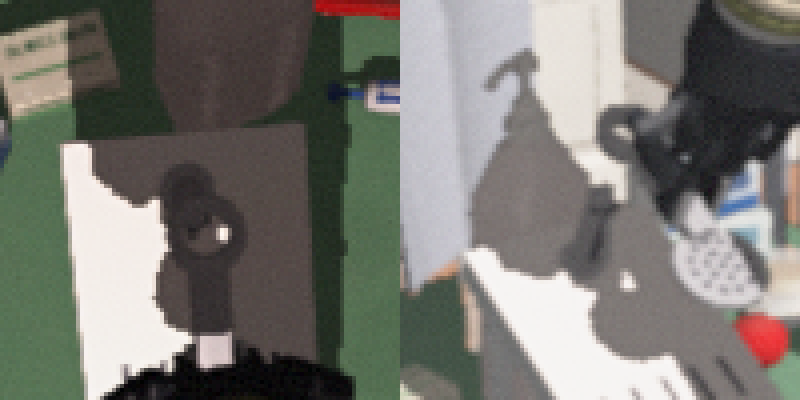

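The top crop shows the eye ring centred near (206,229), i.e. pixel (256,142). The scene crop shows the ring near (621,132), i.e. pixel (235,118), with the peg top at (600,190). I'll fit the ring numerically in both views.

```bash
cat > ring.py <<'E'
import pickle,sys
from bt import *
def ring(img,c,p0,rad,thr,axis):
    g=cv2.GaussianBlur(cv2.cvtColor(img,cv2.COLOR_BGR2GRAY),(0,0),.6).astype(float)
    # radial edges of outer rim: strongest dark->bright step along rays from guess, away from the handle
    p=p0.copy()
    for _ in range(4):
        pts=[]
        for a in np.radians(np.arange(0,360,8)):
            u=np.array([np.cos(a),np.sin(a)])
            if u@axis<-.3:continue
            r=np.arange(rad*.7,rad*1.35,.2);v=cv2.remap(g.astype(np.float32),(p[0]+r*u[0]).astype(np.float32)[None],(p[1]+r*u[1]).astype(np.float32)[None],1)[0]
            d=np.gradient(v);k=d.argmax()
            if d[k]>thr:pts.append(p+r[k]*u)
        e=cv2.fitEllipse(np.array(pts,np.float32));p=np.array(e[0])
    return p,e,len(pts)
s=pickle.load(open('hov.pkl','rb'));ct,cs=[imaging.get_calibration(k) for k in('top','scene')]
P=lambda x,z:s['position']+s['tool_rot']@np.array([-70.6+x,0,z])
res=[]
for n,c in(('top3',ct),('sc3',cs)):
    im=cv2.imread(f'pics/{n}.png');q=proj(c,P(0,-1.5));ax=proj(c,P(-20,-1.5))-q;ax/=np.hypot(*ax)
    rad=np.mean([np.hypot(*(proj(c,P(0,-1.5)+s['tool_rot'][:,k]*22)-q)) for k in(0,1)])
    p,e,k=ring(im,c,q.copy(),rad,1.,ax);print(n,'pred',q.round(1),'obs',p.round(1),np.round(e[1],1),'exp r',rad.round(1),k);res.append((c,p))
E_,err=tri(res);print(E_,err,'tool frame',(s['tool_rot'].T@(E_-s['position'])).round(1),'board',(RB.T@(E_-O)).round(1))
E
python3 ring.py
```

```text
top3 pred [255.2 142.7] obs [256.4 143.3] [19.3 32.8] exp r 10.0 23
sc3 pred [236.1 117.7] obs [236.4 117.5] [14.2 16. ] exp r 7.4 26
[668.45627693  63.38981361 290.09118544] [[-0.5, -0.3], [0.5, 0.0]] tool frame [-69.9  -1.5  -2. ] board [  0.4  -3.8 128.4]
```

```bash
python3 bt.py -69.9 1.6 106
```

```text
board pos now [-69.7  -1.7 126.2] [ 0.21  3.17 20.18  0.27  0.09 -0.19] [616.7  63.9 237.3] [  9.  19. -28. 125.  56.  16.  28.]
```

```bash
python3 steer.py '{"plan":[[0,3.3,10,0.3,0,-0.2,0],[0,3.3,20,0.3,0,-0.2,0],[0,3.3,20,0.3,0,-0.2,0],[0,3.3,20,0.3,0,-0.2,0]]}'; python3 bt.py -69.9 1.6 96
python3 - <<'E'
from bt import *
import pickle
s=manip.state();pickle.dump(s,open('hov.pkl','wb'))
cv2.imwrite('pics/top3.png',imaging.capture('top'));cv2.imwrite('pics/sc3.png',imaging.capture('scene'))
E
python3 ring.py
```

```text
time_s: 18.35
position: [616.6, 65.0, 237.1]
tool_rot: [[-0.879, -0.096, 0.468], [-0.085, 0.995, 0.045], [-0.47, -0.001, -0.883]]
wrist_force: [0.3, 0.5, -2.2]
gripper_width: 0.234
finger_force: 59.8
board pos now [-69.9   2.7 105.9] [-0.03 -1.14  9.87  0.02  0.04  0.1 ] [621.3  64.3 228.4] [  5.  21. -23. 126.  62.  14.  22.]
top3 pred [252.3 141.1] obs [253.3 142.9] [19.9 28.9] exp r 9.8 21
sc3 pred [232.7 123.7] obs [233.5 123.8] [14.8 16.8] exp r 7.3 26
[674.17324299  69.60241556 272.16678445] [[-0.3, -0.2], [0.3, 0.0]] tool frame [-67.4  -1.   -3.8] board [ -2.5   1.9 109.7]
```

```bash
python3 steer.py '{"plan":[[0.3,-1.4,10,0,0,0.1,0],[0.3,-1.4,20,0,0,0.1,0],[0.3,-1.4,26,0,0,0.1,0],[0.3,-1.4,30,0,0,0.1,0],[0.3,-1.4,30,0,0,0.1,0]]}'; python3 bt.py -70.2 1.3 65;python3 - <<'E'
from bt import *
s=manip.state();print((RB.T@s['wrist_force']).round(1),(RB.T@s['ft_torque']).round(2))
E
```

```text
time_s: 18.87
position: [630.9, 65.1, 210.8]
tool_rot: [[-0.878, -0.094, 0.469], [-0.083, 0.996, 0.045], [-0.471, 0.0, -0.882]]
wrist_force: [-0.3, 0.4, -2.8]
gripper_width: 0.238
finger_force: 59.8
board pos now [-69.8   1.4  75.9] [ 4.400e-01 -1.200e-01  1.091e+01  3.000e-02  9.000e-02 -1.000e-02] [635.6  65.4 200.9] [ -0.  24. -17. 126.  73.  11.  12.]
[-1.5  0.5 -2.4] [ 0.05  0.8  -0.03]
```

```bash
cat > f.py <<'E'
from bt import *
s=manip.state();print('F',(RB.T@s['wrist_force']).round(1),'M',(RB.T@s['ft_torque']).round(2),'pos',(RB.T@(s['position']-O)).round(1),'j6',s['joints'].round(0))
E
python3 steer.py '{"plan":[[0.2,0,4,0,0,0,0],[0.2,0,8,0,0,0,0],[0.2,0,8,0,0,0,0]]}'; python3 f.py;python3 steer.py '{"plan":[[0,0,3,0,0,0,0],[0,0,6,0,0,0,0],[0,0,6,0,0,0,0]]}'; python3 f.py
```

```text
time_s: 19.12
position: [634.4, 65.4, 204.0]
tool_rot: [[-0.878, -0.094, 0.469], [-0.083, 0.996, 0.045], [-0.471, 0.001, -0.882]]
wrist_force: [0.5, 0.7, -2.3]
gripper_width: 0.232
finger_force: 59.8
F [-0.6  0.6 -2.3] M [ 0.02  0.79 -0.02] pos [-69.8   1.4  68.3] j6 [ -1.  24. -15. 126.  76.  10.   8.]
time_s: 19.37
position: [637.2, 65.6, 198.8]
tool_rot: [[-0.878, -0.094, 0.469], [-0.083, 0.996, 0.045], [-0.471, 0.001, -0.882]]
wrist_force: [-0.5, 0.9, -2.9]
gripper_width: 0.237
finger_force: 59.8
F [-1.8  1.  -2.3] M [-0.04  0.81 -0.03] pos [-69.8   1.3  62.4] j6 [ -2.  25. -14. 126.  79.  10.   5.]
```

```bash
sed -i 's/round(0)/round(1)/' f.py; python3 steer.py '{"plan":[[0,0,4,0,0,0,0],[0,0,8,0,0,0,0],[0,0,12,0,0,0,0],[0,0,12,0,0,0,0]]}'|grep -v tool; python3 f.py;python3 steer.py '{"plan":[[0,0,4,0,0,0,0],[0,0,8,0,0,0,0],[0,0,12,0,0,0,0],[0,0,12,0,0,0,0]]}' |grep -v tool; python3 f.py
```

```text
time_s: 19.7
position: [642.8, 66.2, 188.0]
wrist_force: [-0.8, 0.0, -2.0]
gripper_width: 0.234
finger_force: 59.9
F [-1.6  0.1 -1.4] M [ 0.01  0.78 -0.02] pos [-69.8   1.4  50.1] j6 [ -2.6  26.2 -13.7 125.6  85.9   9.8  -1.4]
time_s: 20.03
position: [648.4, 66.7, 177.4]
wrist_force: [-0.5, -0.3, -2.4]
gripper_width: 0.238
finger_force: 59.9
F [-1.6 -0.2 -1.8] M [ 0.05  0.81 -0.  ] pos [-69.9   1.4  38.1] j6 [ -1.8  27.6 -14.7 125.3  92.   10.4  -7.2]
```

```bash
python3 steer.py '{"plan":[[0,0,5,0,0,0,0],[0,0,10,0,0,0,0],[0,0,15,0,0,0,0],[0,0,20,0,0,0,0],[0,0,20,0,0,0,0]]}'|grep -v tool; python3 f.py;python3 steer.py '{"plan":[[0,0,3,0,0,0,0],[0,0,6,0,0,0,0],[0,0,6,0,0,0,0]]}' |grep -v tool; python3 f.py
```

```text
time_s: 20.45
position: [657.8, 67.5, 159.5]
wrist_force: [-0.0, -0.2, -1.8]
gripper_width: 0.235
finger_force: 59.8
F [-0.9 -0.2 -1.6] M [-0.03  0.82 -0.02] pos [-69.9   1.3  17.9] j6 [  0.4  30.1 -17.9 124.8  99.1  12.5 -13.8]
time_s: 20.7
position: [660.7, 67.9, 154.3]
wrist_force: [0.5, 0.7, -2.0]
gripper_width: 0.235
finger_force: 59.9
F [-0.5  0.6 -2. ] M [-0.01  0.76  0.03] pos [-69.8   1.4  12. ] j6 [  1.   30.9 -18.8 124.6 100.8  13.2 -15.3]
```

```bash
python3 steer.py '{"plan":[[0,0,2,0,0,0,0],[0,0,4,0,0,0,0],[0,0,4,0,0,0,0]]}'|grep -v tool; python3 f.py;python3 steer.py '{"plan":[[0,0,1.5,0,0,0,0],[0,0,3,0,0,0,0],[0,0,3,0,0,0,0]]}' |grep -v tool; python3 f.py
```

```text
time_s: 20.95
position: [662.6, 68.1, 150.7]
wrist_force: [-0.2, 0.1, -2.2]
gripper_width: 0.237
finger_force: 59.9
F [-1.1  0.1 -1.8] M [ 0.05  0.8  -0.  ] pos [-69.8   1.5   7.9] j6 [  1.4  31.4 -19.4 124.5 101.8  13.7 -16.2]
time_s: 21.2
position: [662.8, 68.2, 150.3]
wrist_force: [-19.8, -3.3, 27.0]
gripper_width: 0.231
finger_force: 64.0
F [-5.  -1.4 33.2] M [-0.4   1.65 -0.03] pos [-69.8   1.5   7.5] j6 [  1.7  31.5 -19.8 124.5 102.5  14.  -16.8]
```

```bash
python3 steer.py '{"plan":[[0,0,-4,0,0,0,0],[0,0,-8,0,0,0,0],[0,0,-8,0,0,0,0]]}'|grep -v tool; python3 f.py;python3 steer.py '{"plan":[[0,0,-2,0,0,0,0],[0,0,-4,0,0,0,0],[0,0,-4,0,0,0,0]]}' |grep -v tool; python3 f.py
```

```text
time_s: 21.45
position: [660.2, 68.0, 156.0]
wrist_force: [-0.9, -0.5, -1.8]
gripper_width: 0.236
finger_force: 59.9
F [-1.7 -0.4 -1.1] M [-0.    0.74 -0.01] pos [-69.5   1.6  13.8] j6 [  0.9  30.6 -18.6 124.6 100.5  13.1 -15. ]
time_s: 21.7
position: [658.3, 67.8, 158.9]
wrist_force: [-0.3, 0.2, -2.5]
gripper_width: 0.235
finger_force: 59.8
F [-1.4  0.2 -2.1] M [-0.05  0.78 -0.02] pos [-69.8   1.6  17.2] j6 [  0.5  30.2 -18.  124.8  99.4  12.7 -14.1]
```

```bash
python3 steer.py '{"plan":[[0,0,-1,0,0,0,0],[0,0,-2,0,0,0,0],[0,0,-2,0,0,0,0]]}'|grep -v tool; python3 f.py
```

```text
time_s: 21.95
position: [657.3, 67.7, 160.4]
wrist_force: [1.5, 2.0, -5.6]
gripper_width: 0.236
finger_force: 59.3
F [-1.2  1.9 -5.7] M [0.   0.91 0.03] pos [-70.    1.5  19. ] j6 [  0.3  30.  -17.7 124.8  98.9  12.4 -13.6]
```

```bash
python3 steer.py '{"plan":[[0,0,-1,0,0,0,0],[0,0,-1,0,0,0,0],[0,0,-1,0,0,0,0]]}'|grep -v tool; python3 f.py
python3 steer.py '{"plan":[[0,0,4,0,0,0,0],[0,0,8,0,0,0,0],[0,0,12,0,0,0,0],[0,0,13,0,0,0,0],[0,0,13,0,0,0,0]]}'|grep -v tool; python3 f.py
```

```text
time_s: 22.2
position: [656.8, 67.6, 161.1]
wrist_force: [4.0, 0.6, -9.2]
gripper_width: 0.235
finger_force: 59.0
F [ -0.8   0.3 -10. ] M [ 0.1   1.13 -0.  ] pos [-70.1   1.5  19.8] j6 [  0.2  29.9 -17.6 124.8  98.6  12.3 -13.3]
time_s: 22.62
position: [663.0, 68.3, 150.6]
wrist_force: [-4.6, -1.1, 5.7]
gripper_width: 0.237
finger_force: 61.1
F [-1.4 -0.6  7.2] M [-0.03  0.91  0.03] pos [-69.5   1.6   7.6] j6 [  1.6  31.4 -19.7 124.5 102.1  13.9 -16.4]
```

```bash
python3 steer.py '{"plan":[[0,0,0,0,0,0,0.35],[0,0,0,0,0,0,0.45],[0,0,0,0,0,0,0.5],[0,0,0,0,0,0,0.5]]}'|grep -v tool; python3 f.py; python3 steer.py '{"plan":[[0,0,-5,0,0,0,0.5],[0,0,-15,0,0,0,0.5],[0,0,-30,0,0,0,0.5],[0,0,-50,0,0,0,0.5],[0,0,-80,0,0,0,0.5],[0,0,-110,0,0,0,0.5],[0,0,-110,0,0,0,0.5]]}'|grep -v tool; python3 f.py
```

```text
time_s: 22.95
position: [663.2, 68.2, 150.1]
wrist_force: [-0.5, 0.0, 0.3]
gripper_width: 0.505
finger_force: 0.0
F [-0.4  0.1  0.5] M [0.02 0.44 0.02] pos [-69.6   1.5   7.1] j6 [  1.6  31.5 -19.6 124.4 102.   13.8 -16.3]
time_s: 23.53
position: [610.3, 64.1, 250.0]
wrist_force: [0.6, 0.6, 0.4]
gripper_width: 0.5
finger_force: 0.0
F [0.8 0.6 0. ] M [ 0.    0.52 -0.01] pos [-69.5   2.4 120.2] j6 [  5.1  19.4 -23.6 125.6  56.8  14.7  27.3]
```

```bash
python3 snap.py z1; python3 - <<'E'
from goal import *
print(rel([470,55,260],R(5.4,0)))
E
```

```text
[610.3  64.1 250. ] 32.32085911244266
[ 1.1948e+02  4.5000e+00 -7.4710e+01  2.0000e-02  2.8300e+01  7.0000e-02]
```

```bash
python3 steer.py '{"plan":[[60,2,-40,0,7,0,0.5],[90,4,-60,0,14,0,0.5],[119,4.5,-75,0,21,0,0.5],[119,4.5,-75,0,28,0,0.5],[119,4.5,-75,0,28,0,0.5],[119,4.5,-75,0,28,0,0.5],[119,4.5,-75,0,28,0,0.5],[119,4.5,-75,0,28,0,0.5]]}'; python3 snap.py z2
python3 - <<'E'
import pickle
from bt import *
c=pickle.load(open('z2.pkl','rb'));im=cv2.imread('pics/z2.png');g=im.astype(int)
st=lambda x,y,z:np.array([663.4+x*.9956-y*.094,66.7+3+x*.0941+y*.9956,z])
print('fin front pred',proj(c,st(-139.5,0,3)),proj(c,st(-139.5,0,42)),'bay',proj(c,st(-75,0,44)))
u=int(proj(c,st(-139.5,0,20))[0])
print('col',[(r,g[r,u].tolist()) for r in range(120,250,4)])
for r in (190,200,210):print(r,[int(v) for v in g[r,u-30:u+31:2].mean(1)],)
E
```

```text
time_s: 24.25
position: [471.7, 54.3, 256.6]
tool_rot: [[-0.996, -0.094, 0.004], [-0.094, 0.996, 0.0], [-0.004, 0.0, -1.0]]
wrist_force: [-0.3, 0.2, 0.3]
gripper_width: 0.499
finger_force: 0.0
[471.7  54.3 256.6] 0.529993894989735
fin front pred [256.28412692 190.63551746] [256.07003646 200.54373157] bay [256.15223982 247.6100558 ]
col [(120, [83, 101, 83]), (124, [77, 97, 78]), (128, [81, 99, 80]), (132, [79, 98, 79]), (136, [77, 96, 76]), (140, [79, 97, 80]), (144, [79, 97, 81]), (148, [80, 99, 81]), (152, [82, 101, 84]), (156, [79, 98, 80]), (160, [79, 97, 81]), (164, [83, 104, 85]), (168, [82, 100, 82]), (172, [80, 99, 81]), (176, [80, 98, 81]), (180, [81, 100, 81]), (184, [78, 96, 80]), (188, [76, 94, 74]), (192, [70, 74, 72]), (196, [69, 72, 71]), (200, [70, 72, 75]), (204, [101, 105, 105]), (208, [121, 124, 125]), (212, [122, 126, 127]), (216, [132, 137, 136]), (220, [133, 137, 138]), (224, [133, 138, 138]), (228, [131, 136, 136]), (232, [75, 76, 78]), (236, [72, 75, 76]), (240, [77, 78, 76]), (244, [73, 76, 75]), (248, [79, 83, 78])]
190 [88, 86, 90, 86, 86, 87, 88, 88, 85, 85, 83, 84, 85, 87, 84, 84, 85, 86, 86, 104, 155, 166, 167, 167, 165, 166, 168, 165, 167, 166, 165]
200 [88, 88, 90, 87, 87, 83, 88, 86, 88, 87, 84, 87, 86, 70, 68, 72, 121, 100, 114, 166, 167, 166, 164, 164, 165, 166, 162, 163, 164, 164, 166]
210 [88, 87, 86, 86, 85, 84, 84, 84, 85, 85, 86, 87, 83, 78, 76, 127, 137, 119, 164, 166, 164, 167, 167, 166, 166, 165, 165, 166, 167, 166, 166]
```

```bash
python3 - <<'E'
import sys
from bt import *
exec(open('ring.py').read().split("s=pickle")[0].split("from bt import *")[1])
for n in('top','scene'):
    c=imaging.get_calibration(n);im=imaging.capture(n);cv2.imwrite(f'pics/{n}9.png',im)
    for nm,L,r in(('disc',[-115,0,6],32),('eye',[0,0,16],22)):
        q=proj(c,T(*L));rad=np.mean([np.hypot(*(proj(c,T(L[0]+a*r,L[1]+b*r,L[2]))-q)) for a,b in((1,0),(0,1))])
        ax=proj(c,T(L[0]+(-30 if r==32 else 30),0,L[2]))-q;ax/=np.hypot(*ax)
        try:p,e,k=ring(im,c,q.copy(),rad,1.5,ax);print(n,nm,'pred',q.round(1),'obs',p.round(1),np.round(e[1],1),'r',rad.round(1),k)
        except Exception as x:print(n,nm,x)
s=manip.state();print(s['time_s'],s['wrist_force'].round(1))
E
```

```text
top disc pred [255. 177.] obs [251.4 137.5] [30.7 37.7] r 12.3 23
top eye pred [251.7 133.2] obs [251.6 133.1] [17.9 19.4] r 9.1 27
scene disc pred [246.5 179.6] obs [244.2 177.6] [19.5 29. ] r 10.6 27
scene eye pred [226.1 146.3] obs [224.9 145.2] [10.6 17.1] r 7.0 23
24.4 [-0.2  0.3 -0.5]
```

```bash
python3 -c "
from plant import manip, imaging, job
print(job.sign_off())"
```

```text
the job is handed in; nothing more can be done
None
```

I handed the job in after about 24 s: the tray is at its stop and the skimmer hangs behind the keeper flap. It held a light tug of about 8 N, then I pressed it flat and let go. The first try at the bay jammed the tray against it at about 62 N, so I backed off and re-entered a few mm to the left. The beaker and petri dish were not touched, as far as I can tell.

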